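# Hook the short ingot out of the mould

## Task

Two cast silver bars are still down in the slots of the steel ingot mould. With the hooked pick, and without touching the bar with the gripper, drag the shorter bar out through the open end of its slot so that it lies flat on the mould's apron, completely out of the slot, and leave the longer bar where it is. Then put the pick back in its wooden rest, as it lay, and let go.

Things in the scene. Friction and masses are not known exactly. Their poses are not given: they have to be found in the camera images.
- mould: Fixed dark-steel ingot mould, 230 (x) x 118 (y) x 36 mm. Origin: centre of underside; z up. 10 mm base plate; bare from x=-115 to -25: the apron, to the robot's right. From x=-25 to 105 ribs leave 3 slots along x, 18 wide, 26 deep (floor z=10, level with apron), centred on y=-34, 0, 34; open above and at the apron end, closed at x=105. Stands crosswise, yaw varies.
- short_bar: The shorter cast silver bar, loose, 36 (x) x 13 (y) x 12 mm (z), about 60 g. Origin: centre of its underside. Starts on the floor of one of the mould's outer slots (y=34 or -34 mm), lengthwise, with at least 35 mm of empty slot between it and the closed end. Fingers do not fit into the slot.
- long_bar: The longer cast silver bar, loose, 66 (x) x 13 (y) x 12 mm (z), about 90 g, on the floor of the mould's other outer slot. Origin: centre of its underside. To be left alone.
- pick: Loose hooked pick, 80 g. Square dark-wood handle 100 (x) x 16 (y) x 16 mm (z); origin: the handle's centre, within 15 mm of the centre of mass. A level 6 mm round steel shaft leaves its +x end, bends straight down at x=105 and ends in a round tip 62 mm below the origin. Starts lying level in the rest, hook down and pointing away from the robot, handle centre 70 mm above the bench.
- rest: Fixed wooden rest for the pick, base 110 (x) x 70 (y) x 10 mm. Origin: centre of underside. Two posts at x=39 and -39, 12 mm thick, tops at z=62 carry the handle, between cheeks 28 mm apart that rise to z=72. Between the posts (66 mm gap) the handle is free on both sides, 52 mm of air below it, to be gripped across its y from above. The pick's origin lies over the rest's origin.
Things that resemble listed ones, but are neither listed nor needed, are in the scene too. Of the things like the pick, leave any that is orange; of the rest the smaller one is meant.

How it is judged:
On the way:
1. the pick pushes or pulls the short bar while it is still in its slot (contact force between pick and short_bar above 0.05 N and x of short_bar in the frame of mould above -0.025 m), for 0.1 s.
At the end, for the whole second after the job is handed in: The short bar lies flat and still on the apron, its centre at least 18 mm in front of the slot mouths (wholly out); the pick lies still in its rest, hook down within 0.15 rad, within 20 mm of where it started and clear of the bar; the long bar is within 15 mm of where it started (x of short_bar in the frame of mould between -0.113 and -0.043 m and y of short_bar in the frame of mould between -0.057 and 0.057 m and angle between short_bar's own z axis and vertical below 0.1 rad and height (world z) of short_bar between 0.008 and 0.013 m and linear speed of each of short_bar, pick below 0.01 m/s and distance of pick from where it was at the start of the episode below 0.02 m and angle between pick's own z axis and vertical below 0.15 rad and contact force between pick and short_bar below 0.01 N and distance of long_bar from where it was at the start of the episode below 0.015 m); the robot touches nothing.
It fails at once if the gripper or the arm touches the short bar (contact force between any of the fingers, the arm and short_bar above 0.3 N).
It fails at once if the long bar is moved by more than 15 mm (distance of long_bar from where it was at the start of the episode above 0.015 m).
It also fails if it takes over 46 s, if anything falls off the work surface, if the arm or the gripper's body presses on something with over 40 N, if the wrist force passes 120 N, or if a joint passes its speed limit or range.

## Robot

A 7-joint arm with a two-finger parallel gripper is mounted at the origin on the work surface. World frame = base frame: x ahead of the robot, y to its left, z up, the work surface at z = 0. Lengths are in m, angles in rad, forces in N, time in s.
With the tool pointing down it reaches from about 0.35 to 0.9 m from the base axis. Payload 8.1 kg.
Tool frame: the origin (TCP) lies at the centre of the arm's flange, where the gripper is bolted on; the fingertips stand 178 mm ahead of it and the grasp point (between the pads) lies 159 mm ahead of it; z points along the fingers, y is the line along which they close (so a half turn about z gives the same grasp; the last joint's range is limited). The gripper opens to 92 mm and grips with 3 to 60 N. Pads are 19 mm wide; open, the fingers measure 130 mm over their backs; the gripper's body (75 mm by 190 mm) begins 47 mm behind the grasp point.
Start: joints at [-0.103, 0.434, 0.025, 1.573, -0.012, 1.134, -0.075], TCP at [0.625, -0, 0.405] pointing down, gripper open.
Joint ranges: [-2.62, 2.62], [-0.44, 2.09], [-1.27, 1.32], [0.08, 2.57], [-1.32, 4.46], [0.12, 2], [-2.74, 2.74]. Speed limits (rad/s): [2.22, 2.22, 3.01, 3.01, 3.14, 3.14, 3.14].

## Interface

Orientations are given as a rotation vector (axis times angle).
In Python, from cell import arm gives the robot as it stands. The module is installed in compiled form; this text tells all that it offers.
- The arm moves only by the shell command python3 -m inch 'ROWS' [FORCE]. ROWS is text: rows parted by semicolons, each of 5 numbers parted by spaces: the shift along the tool's x, y, z in m, then the turn about the tool's z in rad, then the finger opening in m, from 0 to 0.0918. In form: x y z roll fingers; .... A call has 1 to 5 rows; each row is the pose to reach, as a shift and turn from the pose commanded when the call began, along the tool's axes at that moment; what a row does not reach only later rows make up. A row lasts 1/10 s, in which the tool goes at most 50 mm and 8.59 degrees, less where a joint would pass 70% of its speed; a pose out of reach is approached as far as the arm can. A call with a gripper value outside its range is refused whole. The fingers move at their own pace and stop on an object; FORCE is the grip in N (left out, the last holds). Time passes only in rows, so rows that repeat a pose let the fingers close. It gives the time, the measured TCP pose, the force, the opening and the grip force at its end, in the units of the state.
- arm.observe(): the state, without advancing time (a new reading comes with each control period).
- arm.get_image(name): name is "scene" or "side" or "wrist"; returns the picture (420x560x3 uint8, red, green, blue); there is no depth.
- arm.get_calibration(name): a dict with "intrinsics" (3x3 intrinsics, pixels), "pose" (4x4, takes a point from camera to world coordinates). Camera axes: x right, y up, looking along -z (the intrinsics and any distortion apply to the point x, -y, -z); pixel columns grow to the right and rows downward; lengths in m; the calibration is good to about 2 mm. The wrist camera is an equidistant fisheye: a pixel r from the principal point sees the ray r / f radians off the axis. A picture is of the moment at which its call begins: read the wrist's pose just before it. get_calibration takes no time and is no camera call; for the wrist camera it gives the pose at the moment of the call.
- arm.sign_off(): hands the job in; it is judged then, once.
Trained networks look in the newest picture that a camera, given by its name, has taken for a name from the list of things; names that differ only in an ending like _2 or _b are one class to them, and where a whole thing is asked for, a point or a joint stands for the part that bears it (a point fixed in the world has none). Each returns a list of dicts, best first, with "conf" (0 to 1); they miss things now and then, are a little off and sometimes report something else, mostly with a low value. They report only what shows in the picture. A call takes as long as a camera call. They do not tell look-alikes from the thing itself.
- arm.look_for(camera, query): "point" ([row, column] in pixels, amid what is visible of it).
- arm.silhouettes(camera, query): "region" (420x560 bool, what is visible of it) and "point" ([row, column] in pixels, amid what is visible of it).
- arm.place_of(camera, query): "point" ([row, column] in pixels: a listed point, or the origin of a listed thing).
The state is a dict: "clock": time; "joints": joint angles; "dq": joint speeds; "joint_efforts": joint torques, N m; "position": TCP position; "ee_rot": TCP orientation; "force": force on the tool from outside, world axes, zero at the start; "ft_torque": the same for the moment, N m; "width": opening from 0.0 (shut) to 1.0 (fully open); "gripper_force": force on a finger pad.
Only numpy, scipy, OpenCV 4.12 (cv2) and the standard library are available. Lean on these libraries where they do the work, as an engineer would, in place of code of your own. Each camera call takes 0.05 s, during which the arm holds its last target. There are 200 camera calls.

## Working session

There is one attempt and no reset: what is moved stays moved. The work goes in short steps, Python scripts to look and compute and a shell command to move; the robot and the scene stay as the last step left them, time stands still between calls to the robot, and variables do not carry over. Pictures are saved under pics/ and viewed, at most 10 in all, crops included, and the job is handed in when it is done.

```bash
mkdir -p pics; cat > h.py <<'E'
import numpy as np, cv2
from cell import arm
def snap(n,f):
    im=arm.get_image(n); cv2.imwrite('pics/'+f,im[:,:,::-1]); return im
def ray(n,p):
    c=arm.get_calibration(n);K=np.array(c['intrinsics']);T=np.array(c['pose'])
    x=(p[1]-K[0,2])/K[0,0];y=(p[0]-K[1,2])/K[1,1]
    if n=='wrist':
        r=np.hypot(x,y); s=np.sin(r)/r if r>1e-9 else 1; d=np.array([x*s,-y*s,-np.cos(r)])
    else: d=np.array([x,-y,-1.])
    return T[:3,3],T[:3,:3]@d
def atz(n,p,z):
    o,d=ray(n,p); return o+d*(z-o[2])/d[2]
def proj(n,P):
    c=arm.get_calibration(n);K=np.array(c['intrinsics']);T=np.array(c['pose'])
    q=T[:3,:3].T@(np.array(P)-T[:3,3]); x,y,z=q[0],-q[1],-q[2]
    if n=='wrist':
        r=np.hypot(x,y);t=np.arctan2(r,z);x,y=x/r*t,y/r*t
    else: x,y=x/z,y/z
    return np.array([K[1,1]*y+K[1,2],K[0,0]*x+K[0,2]])
E
python3 - <<'E'
from h import *
np.set_printoptions(precision=3,suppress=True)
ims=[]
for n in('scene','side','wrist'):
    im=snap(n,n+'0.png')
    print(n,np.array(arm.get_calibration(n)['pose'])[:3,3])
    for q,z in(('mould',0),('short_bar',.01),('long_bar',.01),('pick',.07),('rest',0)):
        for d in arm.place_of(n,q)[:4]: print(n,q,round(d['conf'],2),np.round(d['point']),atz(n,d['point'],z))
    ims.append(im)
W=np.zeros((840,1120,3),'uint8')
W[:420,:560],W[:420,560:],W[420:,:560]=ims
cv2.imwrite('pics/all.png',cv2.resize(W,(800,600))[:,:,::-1])
print(arm.observe())
E
```

```text
scene [ 0.824 -0.365  0.669]
scene mould 0.59 [356. 303.] [ 0.621 -0.018  0.   ]
scene short_bar 0.56 [328. 300.] [0.591 0.018 0.01 ]
scene long_bar 0.67 [358. 324.] [ 0.653 -0.005  0.01 ]
scene pick 0.9 [182. 246.] [0.324 0.202 0.07 ]
side [ 0.288 -0.455  0.664]
side mould 0.64 [310. 395.] [ 0.618 -0.014  0.   ]
side short_bar 0.54 [291. 371.] [0.591 0.029 0.01 ]
side short_bar 0.41 [229. 262.] [0.439 0.242 0.01 ]
side long_bar 0.43 [293. 409.] [0.654 0.006 0.01 ]
side pick 0.71 [202. 263.] [0.446 0.256 0.07 ]
side pick 0.62 [160. 214.] [0.376 0.43  0.07 ]
side pick 0.55 [235. 177.] [0.269 0.204 0.07 ]
side rest 0.69 [230. 263.] [0.443 0.25  0.   ]
wrist [0.626 0.074 0.384]
wrist mould 0.6 [194. 272.] [ 0.616 -0.018  0.   ]
wrist short_bar 0.86 [160. 252.] [0.593 0.025 0.01 ]
wrist short_bar 0.67 [191. 274.] [ 0.619 -0.012  0.01 ]
wrist long_bar 0.83 [178. 303.] [0.653 0.004 0.01 ]
wrist pick 0.67 [ 7. 34.] [0.33  0.235 0.07 ]
{'clock': 0.9, 'joints': array([-0.103,  0.434,  0.025,  1.573, -0.012,  1.134, -0.075]), 'dq': array([-0.001,  0.   , -0.001,  0.002,  0.001, -0.002,  0.001]), 'joint_efforts': array([ -0.   , -66.765,   0.983, -31.481,  -0.061,   0.032,  -0.   ]), 'position': array([ 0.625, -0.   ,  0.405]), 'ee_rot': array([2.222, 2.221, 0.   ]), 'force': array([-0.207, -0.879,  0.441]), 'ft_torque': array([-0.016,  0.013,  0.001]), 'gripper_force': 0.0, 'width': 0.9991777566080036}
```

View pics/all.png

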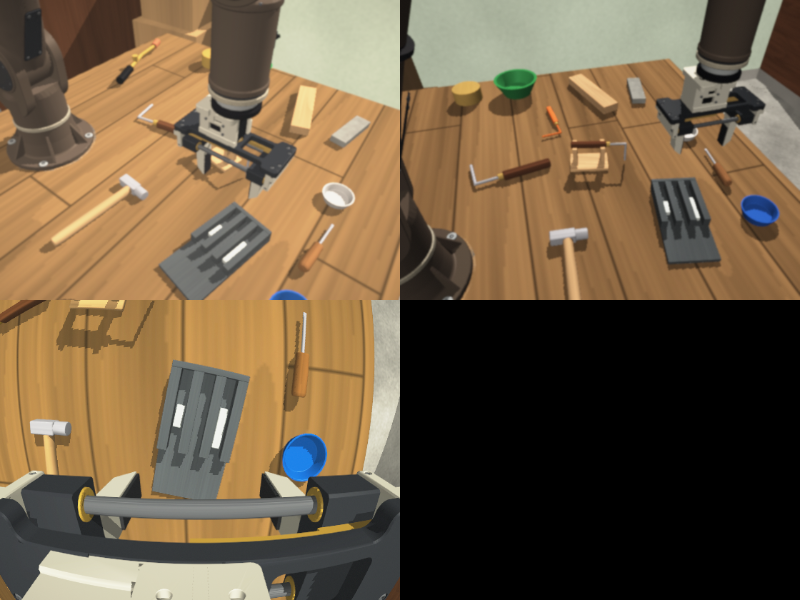

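Pick candidates (mosaic px): the dark one in the wooden rest at (588,145), a longer dark one on the bench at (510,173), and an orange one at (552,120). The one in the rest fits: it is not orange, it is the smaller dark one, and it lies in the rest. I'll confirm this in an enlarged crop and fit the poses.

```bash
cat > fit.py <<'E'
from h import *
from scipy.optimize import minimize
np.set_printoptions(precision=4,suppress=True)
def box(x0,x1,y0,y1,z0,z1): return np.array([[x,y,z] for x in(x0,x1) for y in(y0,y1) for z in(z0,z1)],float)/1000
MOULD=[box(-115,105,-59,59,0,10),box(-25,105,-59,59,0,36)]
MOULD=[box(-115,115,-59,59,0,10),box(-25,115,-59,59,0,36)]
PICK=[box(-50,50,-8,8,-8,8),box(50,108,-3,3,-3,3),box(102,108,-3,3,-62,3)]
SB=[box(-18,18,-6.5,6.5,0,12)];LB=[box(-33,33,-6.5,6.5,0,12)]
def mask(n,parts,p,z):
    c,s=np.cos(p[2]),np.sin(p[2]);R=np.array([[c,-s,0],[s,c,0],[0,0,1]])
    m=np.zeros((420*2,560*2),np.uint8)
    for P in parts:
        q=np.array([proj(n,R@v+[p[0],p[1],z])[::-1] for v in P])*2
        cv2.fillConvexPoly(m,cv2.convexHull(q.astype(np.float32)).round().astype(np.int32),1)
    return cv2.resize(m.astype(np.float32),(560,420),interpolation=cv2.INTER_AREA)
def fit(views,parts,p0,z):
    f=lambda p:sum(1-np.minimum(mask(n,parts,p,z),r).sum()/np.maximum(mask(n,parts,p,z),r).sum() for n,r in views)
    S=np.array([p0]+[np.add(p0,d) for d in([.01,0,0],[0,.01,0],[0,0,.1])])
    r=minimize(f,p0,method='Nelder-Mead',options=dict(initial_simplex=S,maxiter=120,xatol=2e-4,fatol=1e-4))
    return r.x,r.fun/len(views)
def sil(n,q,near=None):
    L=arm.silhouettes(n,q)
    if near is not None: L=[d for d in L if np.hypot(*(np.array(d['point'])-near))<30]
    return [(n,L[0]['region'].astype(np.float32))] if L else []
E
cat > a.py <<'E'
from fit import *
c=snap('side','s1.png'); arm.get_image('wrist'); arm.get_image('scene')
cv2.imwrite('pics/crop.png',cv2.resize(c[120:290,80:340],None,fx=3,fy=3)[:,:,::-1])
for nm,parts,p0,z in(('mould',MOULD,[.618,-.016,1.35],0),('pick',PICK,[.445,.255,0],.07)):
    V=[]
    for n in ('side','wrist') if nm=='mould' else ('side',):
        V+=sil(n,nm,proj(n,p0[:2]+[z]))
    for v in V: print(nm,v[0],fit([v],parts,p0,z))
for n in('wrist',):
    for q in('short_bar','long_bar'):
        for d in arm.silhouettes(n,q): print(n,q,d['conf'],d['point'],d['region'].sum(),atz(n,d['point'],.022))
E
python3 a.py
```

```text
mould side (array([ 0.6181, -0.0142,  1.3552]), np.float64(0.060070693492889404))Traceback (most recent call last):
  File "a.py", line 8, in <module>
    for v in V: print(nm,v[0],fit([v],parts,p0,z))
                              ~~~^^^^^^^^^^^^^^^^
  File "fit.py", line 19, in fit
    r=minimize(f,p0,method='Nelder-Mead',options=dict(initial_simplex=S,maxiter=120,xatol=2e-4,fatol=1e-4))
    res = _minimize_neldermead(fun, x0, args, callback, bounds=bounds,
                               **options)
    fxr = func(xr)
    fx = function(np.copy(x), *(wrapper_args + args))
  File "fit.py", line 17, in <lambda>
    f=lambda p:sum(1-np.minimum(mask(n,parts,p,z),r).sum()/np.maximum(mask(n,parts,p,z),r).sum() for n,r in views)
               ~~~^^^^^^^^^^^^^^^^^^^^^^^^^^^^^^^^^^^^^^^^^^^^^^^^^^^^^^^^^^^^^^^^^^^^^^^^^^^^^^^^^^^^^^^^^^^^^^^^
  File "fit.py", line 17, in <genexpr>
    f=lambda p:sum(1-np.minimum(mask(n,parts,p,z),r).sum()/np.maximum(mask(n,parts,p,z),r).sum() for n,r in views)
                                                                      ~~~~^^^^^^^^^^^^^
  File "fit.py", line 13, in mask
    q=np.array([proj(n,R@v+[p[0],p[1],z])[::-1] for v in P])*2
                ~~~~^^^^^^^^^^^^^^^^^^^^^
  File "h.py", line 15, in proj
    c=arm.get_calibration(n);K=np.array(c['intrinsics']);T=np.array(c['pose'])
ValueError: time passes only in moves, steps and waits
```

View pics/crop.png

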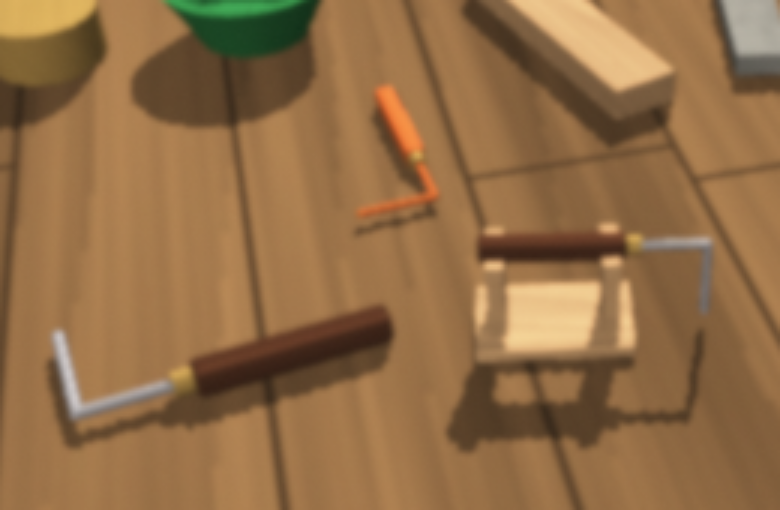

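The crop shows the smaller dark-handled pick in the wooden rest, hook down and pointing away. The larger one lies on the bench and the third is orange, so the one in the rest is the pick. I'll cache the calibration and fit again.

```bash
sed -i "s/c=arm.get_calibration(n);/c=cal(n);/" h.py; cat >> h.py <<'E'
_C={}
def cal(n):
    if n not in _C: _C[n]=arm.get_calibration(n)
    return _C[n]
E
sed -i 's/^c=snap.*/for n in("side","wrist"): cal(n);arm.get_image(n)/; /crop.png/d' a.py; python3 a.py
```

```text
mould side (array([ 0.6178, -0.0125,  1.3587]), np.float64(0.07004642486572266))
mould wrist (array([ 0.6195, -0.013 ,  1.3612]), np.float64(0.07362568378448486))
pick side (array([ 0.4481,  0.2525, -0.2363]), np.float64(0.20701533555984497))
wrist short_bar 0.8 [160.5, 249.3] 398 [0.5914 0.0255 0.022 ]
wrist long_bar 0.93 [180.7, 306.6] 639 [0.656  0.0023 0.022 ]
```

```bash
python3 -m inch '.04 -.025 0 .14 .0918;.08 -.05 0 .28 .0918;.12 -.075 0 .42 .0918;.16 -.1 0 .56 .0918;.2 -.125 0 .7 .0918'; python3 -m inch '0 0 0 .14 .0918;0 0 0 .28 .0918;0 0 0 .42 .0918;0 0 0 .56 .0918;0 0 0 .7 .0918';python3 -m inch '0 0 0 .14 .0918; 0 0 0 .2 .0918;0 0 0 .2 .0918'
cat > b.py <<'E'
from fit import *
import sys
s=arm.observe();print(s['clock'],s['position'],s['ee_rot'],s['joints'],s['force'])
cal('wrist');im=snap('wrist',sys.argv[1])
for n in('wrist',):
    for q,z in(('pick',.07),('rest',0)):
        for d in arm.place_of(n,q): print(q,d['conf'],d['point'],atz(n,d['point'],z))
    p0=[.448,.2525,-.1]
    for v in sil(n,'pick',proj(n,p0[:2]+[.07])):
        cv2.imwrite('pics/m.png',v[1]*255)
        x,f=fit([v],PICK,p0,.07);print(x,f); x,f=fit([v],PICK[:1],p0,.07);print(x,f)
E
python3 b.py w1.png
```

```text
clock: 2.0
position: [0.4996, 0.2003, 0.405]
ee_rot: [-2.849, -1.323, -0.001]
force: [-0.6, -0.0, 0.3]
width: 0.999
gripper_force: 0.0
clock: 2.5
position: [0.5008, 0.1989, 0.4048]
ee_rot: [-3.13, -0.266, -0.0]
force: [-0.0, -0.1, -0.1]
width: 0.995
gripper_force: 0.0
clock: 2.8
position: [0.5008, 0.1989, 0.4048]
ee_rot: [-3.141, 0.04, -0.0]
force: [0.4, 0.0, -0.0]
width: 1.002
gripper_force: 0.0
2.8 [0.5008 0.1989 0.4048] [-3.1413  0.0403 -0.0003] [-0.6758  0.2942  0.2555  1.7997 -0.0841  1.0581 -1.986 ] [ 0.3733  0.0103 -0.0338]
pick 0.72 [246.1, 227.4] [0.4456 0.2558 0.07  ]
pick 0.66 [341.2, 235.5] [0.3178 0.2581 0.07  ]
rest 0.55 [223.1, 236.7] [0.4478 0.2547 0.    ]
```

View pics/w1.png

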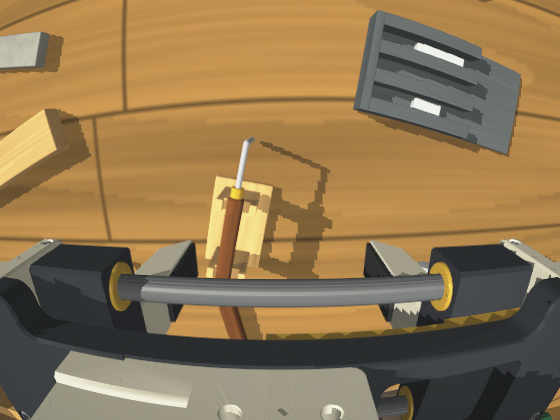

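The wrist view shows the pick in its rest: hook bend at (row 140, col 249), ferrule at (193, 237), handle centre near (246, 227). The mould is at upper right with the short bar at (106, 426). I'll use the network region to get the handle line.

```bash
cat > c.py <<'E'
from fit import *
cal('wrist');arm.get_image('wrist')
for p in((140,249),(193,237),(203,234),(270,226)): print(p,atz('wrist',p,.07))
for d in arm.silhouettes('wrist','pick'):
    r=d['region'];print(d['conf'],d['point'],r.sum())
    P=np.array([atz('wrist',p,.07) for p in np.argwhere(r)])[:,:2]
    if P[:,0].max()<.5: continue
    vx,vy,x0,y0=cv2.fitLine(P.astype(np.float32),cv2.DIST_HUBER,0,.01,.01).ravel();print(np.arctan2(vy,vx),x0,y0,P.min(0),P.max(0), 'y@.448',y0+(.448-x0)*vy/vx)
for q in('short_bar','long_bar'):
    for d in arm.silhouettes('wrist',q): print(q,d['conf'],d['point'],atz('wrist',d['point'],.022))
v=sil('wrist','mould'); print(fit(v,MOULD,[.619,-.013,1.36],0))
E
python3 c.py
```

```text
(140, 249) [0.5548 0.2275 0.07  ]
(193, 237) [0.5025 0.2418 0.07  ]
(203, 234) [0.4923 0.2454 0.07  ]
(270, 226) [0.4173 0.2595 0.07  ]
0.93 [323.3, 228.6] 609
0.84 [225.6, 233.8] 1790
-0.23588082 0.47380152 0.2491654 [0.4085 0.2236] [0.5577 0.2726] y@.448 0.25536692
long_bar 0.84 [56.3, 437.8] [0.6548 0.0085 0.022 ]
(array([ 0.6205, -0.0146,  1.3606]), np.float64(0.06611567735671997))
```

```bash
python3 -m inch '-.028 -.027 .01 .14 .0918;-.055 -.054 .03 .21 .0918;-.055 -.054 .07 .21 .0918;-.055 -.054 .1 .21 .0918;-.055 -.054 .1 .21 .0918'
python3 - <<'E'
from fit import *
s=arm.observe();print(s['position'],s['ee_rot'],np.arctan2(s['ee_rot'][1],s['ee_rot'][0])*2,s['joints'])
cal('wrist');snap('wrist','w2.png')
p=proj('wrist',[.447,.2545,.07]);print(p)
for d in arm.silhouettes('wrist','pick')[:2]:
    P=np.array([atz('wrist',p,.07) for p in np.argwhere(d['region'])])[:,:2]
    vx,vy,x0,y0=cv2.fitLine(P.astype(np.float32),cv2.DIST_HUBER,0,.01,.01).ravel();print(d['conf'],np.arctan2(vy,vx),x0,y0,P.min(0),P.max(0), 'y@.447',y0+(.447-x0)*vy/vx)
E
```

```text
clock: 3.75
position: [0.4457, 0.2537, 0.3016]
ee_rot: [3.116, -0.366, -0.007]
force: [-0.3, -0.8, 0.2]
width: 1.0
gripper_force: 0.0
[0.4457 0.2537 0.3016] [ 3.1156 -0.3661 -0.0074] -0.23394669299531895 [-0.8042  0.3757  0.2376  1.98   -0.1194  0.8057 -2.304 ]
[225.4929 276.8181]
0.94 0.26519 0.36758208 0.26511362 [0.3532 0.2541] [0.3824 0.2757] y@.447 0.28668246
0.79 -0.23370837 0.4724946 0.24935159 [0.406  0.2276] [0.5547 0.2723] y@.447 0.2554208
```

View pics/w2.png

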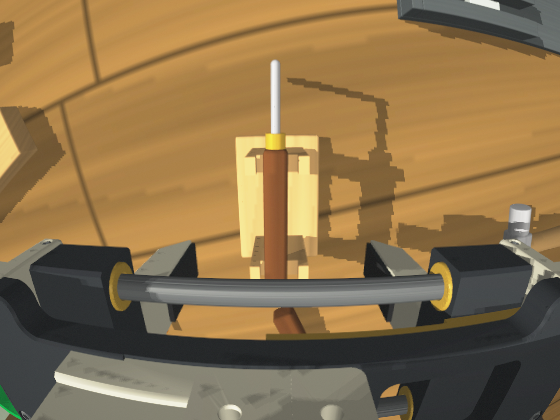

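The pick is aligned with the tool axis: hook bend at row 60, handle end at row 150, post tops near rows 157 and 245. I'll check where the posts' midpoint lies.

```bash
python3 - <<'E'
from fit import *
s=arm.observe();t=s['position'];u=np.array([np.cos(.234),-np.sin(.234)]);w=np.array([u[1],-u[0]])
cal('wrist')
for p,z in(((60,275),.073),((150,275),.078),((135,275),.078),((153,250),.072),((243,250),.072),((250,300),.072),((137,250),.01)):
    q=atz('wrist',p,z)[:2]-t[:2];print(p,q@u,q@w)
E
```

```text
(60, 275) 0.11253640104213761 -0.003003393396439201
(150, 275) 0.05403006267059546 -0.003023052570794332
(135, 275) 0.06361278072377603 -0.002994235964852923
(153, 250) 0.0515624460830474 -0.019541145155554517
(243, 250) -0.011645992988224892 -0.021095326736333162
(250, 300) -0.017000841484421762 0.014283863063187314
(137, 250) 0.058481065898930706 -0.025175835205918658
```

```bash
python3 -m inch '.004 -.003 .025 0 .0918;.004 -.003 .05 0 .0918;.004 -.003 .072 0 .0918;.004 -.003 .072 0 .0918' 40; python3 -m inch '0 0 0 0 0;0 0 0 0 0;0 0 0 0 0;0 0 0 0 0;0 0 0 0 0' 40; python3 -m inch '0 0 0 0 0;0 0 0 0 0;0 0 0 0 0'  
```

```text
clock: 4.25
position: [0.452, 0.2559, 0.2324]
ee_rot: [3.119, -0.369, -0.002]
force: [0.6, -0.3, 0.9]
width: 1.0
gripper_force: 0.0
clock: 4.75
position: [0.4519, 0.2563, 0.2333]
ee_rot: [-3.119, 0.368, -0.001]
force: [-0.0, -0.0, 0.3]
width: 0.614
gripper_force: 0.0
clock: 5.05
position: [0.4518, 0.2561, 0.2327]
ee_rot: [3.12, -0.368, 0.0]
force: [-0.5, 0.1, 1.1]
width: 0.353
gripper_force: 0.0
```

```bash
python3 -m inch '0 0 .002 0 0;0 0 .003 0 0;0 0 .003 0 0;0 0 .003 0 0;0 0 .003 0 0'; python3 -m inch '0 0 0 0 0;0 0 0 0 0' ; python3 -m inch '0 0 -.02 0 0;0 0 -.04 0 0;0 0 -.07 0 0;0 0 -.1 0 0;0 0 -.1 0 0'
```

```text
clock: 5.55
position: [0.4518, 0.2561, 0.2296]
ee_rot: [3.12, -0.368, -0.0]
force: [-0.4, 1.4, -0.6]
width: 0.172
gripper_force: 40.0
clock: 5.75
position: [0.4518, 0.2562, 0.2297]
ee_rot: [3.12, -0.368, 0.0]
force: [-0.4, 0.2, -0.1]
width: 0.172
gripper_force: 40.0
clock: 6.25
position: [0.453, 0.2566, 0.3334]
ee_rot: [-3.115, 0.368, -0.007]
force: [0.2, 1.3, -0.6]
width: 0.169
gripper_force: 40.0
```

```bash
cat > g.py <<'E'
from fit import *
M=np.array([.6193,-.0137]);a=1.3605
X=np.array([np.cos(a),np.sin(a)]);Y=np.array([-X[1],X[0]])
for b in((.5914,.0255),(.593,.025),(.656,.0023)): d=np.array(b)-M;print('bar in mould',d@X,d@Y)
s=arm.observe();t=s['position'];yaw=np.arctan2(s['ee_rot'][1],s['ee_rot'][0])*2
yaw=(yaw+np.pi)%(2*np.pi)-np.pi
u=np.array([np.cos(yaw),np.sin(yaw)]);w=np.array([u[1],-u[0]])
tip=t[:2]+.105*u
print('yaw',yaw,'tip nominal',tip,t[2]-.2216)
def tool(mx,my): g=M+mx*X+my*Y-tip; return np.array([g@u,g@w])
cal('wrist');cal('side')
z=t[2]-.2216
print('pred tip px',proj('wrist',[*tip,z]),proj('side',[*tip,z]),'bend',proj('wrist',[*tip,z+.062]),proj('side',[*tip,z+.062]))
print('mould X in tool',X@u,X@w)
E
cat > g1.py <<'E'
from g import *
for mx in (.06,.065,.07,.08,-.039): print(mx,tool(mx,.034))
W=np.concatenate([cv2.resize(snap('wrist','w3.png')[0:240],(800,343)),cv2.resize(snap('side','s3.png')[60:240,190:],(800,389))[:257]],0)
cv2.imwrite('pics/ws3.png',W[:,:,::-1])
E
python3 g1.py
```

```text
bar in mould 0.03251227186359337 0.03546832640917513
bar in mould 0.03235728684575713 0.033799200996198
bar in mould 0.02330861985611899 -0.03255147063348967
yaw -0.23518820851720257 tip nominal [0.5551 0.2322] 0.11177503765422694
pred tip px [ 70.5024 282.0241] [183.6947 318.9852] bend [ 49.4093 281.8876] [157.3087 320.7309]
mould X in tool -0.024889311276326653 -0.9996902131081358
0.06 [0.0843 0.165 ]
0.065 [0.0841 0.16  ]
0.07 [0.084 0.155]
0.08 [0.0838 0.145 ]
-0.039 [0.0867 0.264 ]
```

View pics/ws3.png

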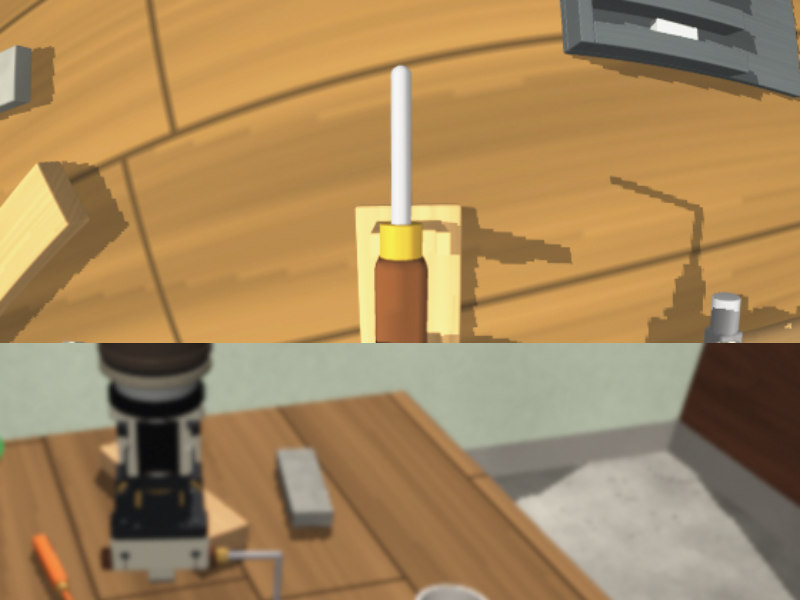

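The hook shows as predicted: wrist bend near (47, 281), side bend at (157, 320). The pick is level and its origin sits at the TCP. Next I go above the slot, behind the bar.

```bash
python3 -m inch '.021 .04 0 0 0;.042 .08 0 0 0;.063 .12 0 0 0;.084 .159 0 0 0;.084 .159 .02 0 0';python3 -m inch '0 0 .02 0 0;0 0 .037 0 0;0 0 .037 0 0'
cat > g2.py <<'E'
from g import *
print(s['clock'],t,s['joints'])
d=tip-M;print('tip in mould',d@X,d@Y,tool(.066,.034))
im=snap('wrist','w4.png'); print(proj('wrist',[*tip,.036]))
o=[]
for q in('short_bar','long_bar'):
    for d in arm.silhouettes('wrist',q): e=atz('wrist',d['point'],.022)[:2]-M;print(q,d['conf'],d['point'],e@X,e@Y)
v=sil('wrist','mould'); print(fit(v,MOULD,[*M,a],0))
cv2.imwrite('pics/w4c.png',cv2.resize(im[:240,140:420],(700,600))[:,:,::-1])
E
python3 g2.py
```

```text
clock: 6.85
position: [0.498, 0.0754, 0.3103]
ee_rot: [3.116, -0.382, 0.005]
force: [0.2, 2.0, -1.4]
width: 0.17
gripper_force: 40.0
clock: 7.15
position: [0.495, 0.0816, 0.2698]
ee_rot: [3.117, -0.368, -0.009]
force: [0.1, 0.5, -0.3]
width: 0.169
gripper_force: 40.0
bar in mould 0.03251227186359337 0.03546832640917513
bar in mould 0.03235728684575713 0.033799200996198
bar in mould 0.02330861985611899 -0.03255147063348967
yaw -0.23522805493258891 tip nominal [0.5971 0.0571] 0.048169668572022456
pred tip px [ 67.0191 278.9859] [264.7242 370.8836] bend [ 45.6362 278.7165] [239.8587 375.4237]
mould X in tool -0.024929145328046493 -0.9996892205646778
7.15 [0.495  0.0816 0.2698] [-0.484   0.4099  0.2804  2.039  -0.1671  0.7201 -1.9049]
tip in mould 0.06463025046104479 0.03646472909681152 [ 0.0024 -0.0014]
[ 69.7879 279.0207]
(array([ 0.6226, -0.0143,  1.3615]), np.float64(0.07829487323760986))
```

View pics/w4c.png

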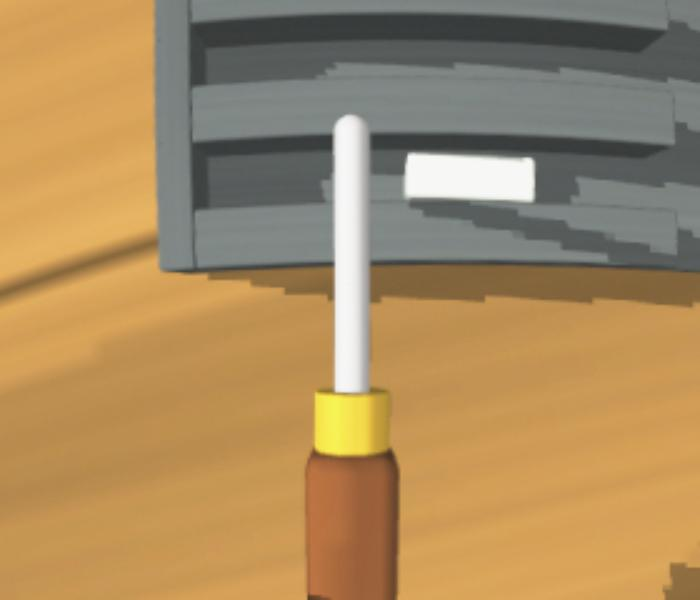

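The crop shows the hook over the short bar's slot, about 20 px (5 mm) to the left of the bar, at the closed-end side. The bar is at crop (470, 177) and the slot centre line at row ~174. The arm was still settling, so I'll measure again at rest.

```bash
python3 -m inch '0 0 0 0 0;0 0 0 0 0;0 0 0 0 0;0 0 0 0 0'
cat >> g2.py <<'E'
r=sil('wrist','pick')
if r:
    m=r[0][1]; rr,cc=np.nonzero(m); print('pick top px',rr.min(),cc[rr<rr.min()+5].mean(), 'pred outer',proj('wrist',[*(tip+.003*u),z+.062]))
b=(cv2.cvtColor(im,cv2.COLOR_RGB2GRAY)>215).astype(np.uint8)
n,l,st,c=cv2.connectedComponentsWithStats(b)
for i in range(1,n):
    if st[i,4]>100: e=atz('wrist',c[i][::-1],.022)[:2]-M;print(st[i],c[i],'mould',e@X,e@Y)
E
python3 g2.py
```

```text
clock: 7.75
position: [0.4965, 0.082, 0.273]
ee_rot: [-3.12, 0.368, -0.001]
force: [-0.0, -0.2, -0.4]
width: 0.17
gripper_force: 40.0
bar in mould 0.03251227186359337 0.03546832640917513
bar in mould 0.03235728684575713 0.033799200996198
bar in mould 0.02330861985611899 -0.03255147063348967
yaw -0.2348506376828965 tip nominal [0.5986 0.0576] 0.05138707326664452
pred tip px [ 69.1033 280.2732] [263.1515 371.7726] bend [ 47.8957 280.0614] [238.161  376.3659]
mould X in tool -0.024551843605330304 -0.9996985580541663
7.75 [0.4965 0.082  0.273 ] [-0.4849  0.4052  0.2815  2.0356 -0.1666  0.7215 -1.9053]
tip in mould 0.0653877673044212 0.03510019813796632 [ 0.0011 -0.0006]
[ 72.5277 280.307 ]
short_bar 0.98 [75.8, 326.5] 0.03310983357132045 0.03564992111022358
(array([ 0.6217, -0.0142,  1.3652]), np.float64(0.07320994138717651))
pick top px 46 280.0 pred outer [ 41.2258 280.066 ]
[  0   0  17  26 257] [5.6031 8.8911] mould 0.32212104074166914 -0.07028930335911888
[ 274   46   10  112 1094] [278.5    101.7916] mould 0.06711908593139336 0.05402536431003102
[304  67  51  18 798] [328.9975  75.3997] mould 0.03133112786281196 0.03533244708701356
[267 158  14  23 292] [273.5856 168.9144] mould 0.07181451970214212 0.10177560994502932
[ 495  241   63   61 1358] [520.6804 268.313 ] mould -0.1677824718782071 0.19841539023182542
[ 78 246  63  17 631] [108.7623 252.5578] mould 0.21562219944319183 0.1671990341555562
[  84  296   59   31 1168] [116.6036 312.1789] mould 0.22333158627233773 0.22872997763790226
[  54  372  134   36 1234] [116.8485 390.7455] mould 0.2602130068802181 0.3442861957500831
```

```bash
python3 -m inch '.002 0 .008 0 0;.002 0 .014 0 0;.002 0 .020 0 0;.002 0 .024 0 0;.002 0 .024 0 0';python3 -m inch '0 0 .004 0 0;0 0 .008 0 0;0 0 .012 0 0;0 0 .012 0 0;0 0 .012 0 0'; sed -i 's/w4c/w5c/' g2.py; python3 g2.py | grep -v 'bar in'
```

```text
clock: 8.5
position: [0.4981, 0.0814, 0.2479]
ee_rot: [3.119, -0.368, -0.002]
force: [0.0, -0.2, -0.6]
width: 0.17
gripper_force: 40.0
clock: 9.0
position: [0.4984, 0.0815, 0.2367]
ee_rot: [3.12, -0.368, -0.0]
force: [0.1, 0.3, -1.5]
width: 0.17
gripper_force: 40.0
yaw -0.2350310340088324 tip nominal [0.6005 0.057 ] 0.015050048016770512
pred tip px [ 68.9293 280.1571] [276.7262 370.3415] bend [ 47.7191 279.9514] [253.1232 374.7321]
mould X in tool -0.02473218515177525 -0.9996941127252966
9.0 [0.4984 0.0815 0.2367] [-0.4628  0.4655  0.2593  2.0594 -0.194   0.6395 -1.8795]
tip in mould 0.06522847028146274 0.033150708042732985 [-0.0009 -0.0008]
[ 63.349  280.1033]
short_bar 0.72 [69.5, 334.6] 0.03310535893348039 0.03456447021344195
(array([ 0.623, -0.014,  1.373]), np.float64(0.0845339298248291))
pick top px 45 280.1764705882353 pred outer [ 41.048  279.9566]
[ 274   46   10  112 1097] [278.505  101.6436] mould 0.06668821846571911 0.05389770727794614
[ 308   61   60   22 1013] [338.5192  70.3662] mould 0.030756607918407928 0.03503957766280499
[266 158  16  23 326] [273.7761 169.0951] mould 0.07054139322980511 0.09431353648214919
[ 495  241   64   61 1315] [520.3817 267.8897] mould -0.13073556413298976 0.17523623558219906
[ 68 265  54   8 220] [ 96.2    268.6227] mould 0.20670437141080902 0.1628832161518185
[ 87 299  49  31 928] [113.0474 315.2769] mould 0.20266143714566656 0.20454570648917975
[  54  372  134   36 1272] [117.5079 390.7759] mould 0.2285891925253781 0.2983451743930208
[399 382  15  13 142] [406.4296 388.2676] mould -0.04286899019855609 0.29119265572873143
```

View pics/w5c.png

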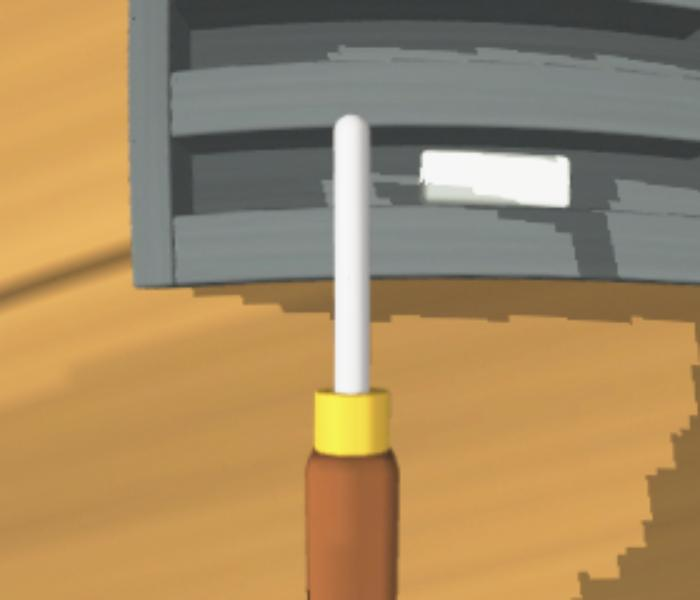

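The hook is now in the slot on the closed-end side of the bar: tip about crop (352, 172), bar from col 420. Next I drag along the slot.

```bash
python3 -m inch '0 .008 0 0 0;.0004 .016 0 0 0;.0006 .024 0 0 0;.0008 .032 0 0 0;.001 .04 0 0 0'; python3 -m inch '.0002 .008 0 0 0;.0004 .016 0 0 0;.0006 .024 0 0 0;.0008 .032 0 0 0;.001 .04 0 0 0'
python3 g2.py | grep -v 'bar in'
```

```text
clock: 9.75
position: [0.4899, 0.0414, 0.2368]
ee_rot: [3.12, -0.369, 0.0]
force: [0.2, -0.4, -0.6]
width: 0.173
gripper_force: 40.0
clock: 10.25
position: [0.4816, 0.0026, 0.2368]
ee_rot: [-3.12, 0.368, -0.0]
force: [0.4, 1.1, -1.4]
width: 0.172
gripper_force: 40.0
yaw -0.2349273905848861 tip nominal [ 0.5837 -0.0219] 0.015170155739074903
pred tip px [ 68.9615 280.181 ] [312.0518 379.9776] bend [ 47.7349 279.9665] [288.4234 385.2345]
mould X in tool -0.02462857329838286 -0.9996966706843061
10.25 [0.4816 0.0026 0.2368] [-0.3141  0.4363  0.2585  2.1146 -0.1892  0.6118 -1.7291]
tip in mould -0.01541011411713743 0.033090908527231816 [-0.0029 -0.0814]
[ 63.4127 280.1253]
short_bar 0.92 [73.4, 314.8] -0.03566882293011958 0.03702186796457635
(array([ 0.623 , -0.014 ,  1.3711]), np.float64(0.08221131563186646))
pick top px 46 279.5813953488372 pred outer [ 41.0634 279.9712]
[ 273   46   11  111 1108] [278.4287 101.1895] mould -0.013899692152372441 0.0535387733164508
[ 287   60   58   20 1018] [315.7574  69.7063] mould -0.036290496051725865 0.034761043766689925
[266 158  18  24 352] [273.821  169.0682] mould -0.01011252940058561 0.09423182924497059
[ 496  241   54   59 1174] [520.7683 266.3526] mould -0.21142174188304177 0.17375833351373499
[  54  372  134   36 1298] [118.1025 390.8305] mould 0.14730263951483297 0.2982770587269496
```

View pics/w5c.png

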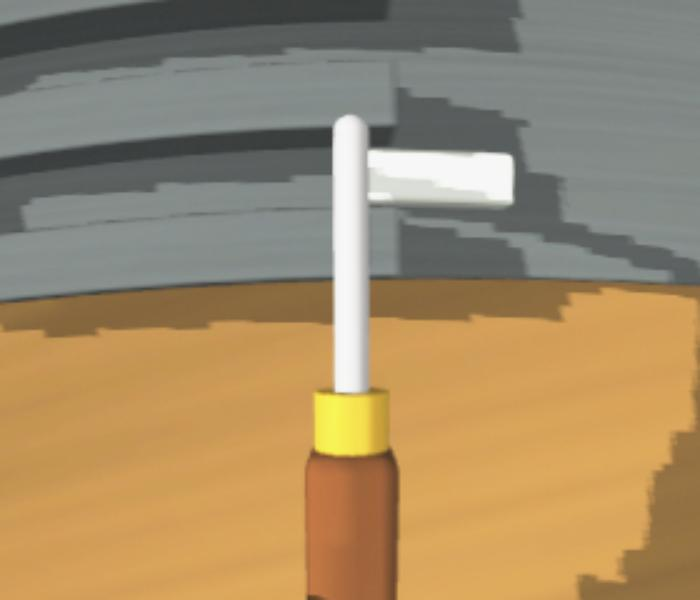

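The bar is being dragged: it spans crop cols 370–513 and already sticks out past the rib ends at col ~395. I'll drag 30 mm more, back off and lift.

```bash
python3 -m inch '.0002 .008 0 0 0;.0004 .016 0 0 0;.0006 .024 0 0 0;.0008 .030 0 0 0;.0008 .03 0 0 0'; python3 -m inch '0 -.004 0 0 0;0 -.006 0 0 0;0 -.006 -.03 0 0;0 -.006 -.06 0 0;0 -.006 -.09 0 0'
python3 -m inch '0 0 -.004 0 0;0 0 -.004 0 0;0 0 -.004 0 0'
python3 g2.py | grep -v 'bar in'
python3 - <<'E'
from g import *
g=np.array([.4518,.2561])-t[:2];print('to rest',g@u,g@w,t[2]-.2296)
E
```

```text
clock: 11.0
position: [0.4752, -0.0274, 0.2368]
ee_rot: [3.119, -0.371, -0.0]
force: [-0.6, -0.0, -1.1]
width: 0.169
gripper_force: 40.0
clock: 11.5
position: [0.4769, -0.0197, 0.3277]
ee_rot: [3.12, -0.367, -0.001]
force: [1.1, -0.2, -0.6]
width: 0.171
gripper_force: 40.0
clock: 11.8
position: [0.4765, -0.0199, 0.3298]
ee_rot: [3.12, -0.367, -0.002]
force: [-0.2, 0.1, -0.8]
width: 0.172
gripper_force: 40.0
yaw -0.23427951865757324 tip nominal [ 0.5787 -0.0443] 0.10824479144365748
pred tip px [ 68.5162 280.1125] [286.7588 391.3745] bend [ 47.2685 279.911 ] [258.9256 397.9087]
mould X in tool -0.02398089276615309 -0.9997124170390894
11.8 [ 0.4765 -0.0199  0.3298] [-0.3219  0.2836  0.3119  2.038  -0.1158  0.8377 -1.749 ]
tip in mould -0.03838514485499516 0.03335448644085644 [-0.0031 -0.1043]
[ 81.3173 280.2323]
short_bar 0.83 [83.9, 313.9] -0.0676161524694046 0.03440396440532833
long_bar 0.83 [16.2, 210.5] 0.022060239866255094 -0.03272802055227661
(array([ 0.6217, -0.0139,  1.3636]), np.float64(0.0906335711479187))
[174   8  71  17 694] [209.1311  15.8256] mould 0.023313551554259782 -0
[... 497 characters left out ...]
76.1398 260.7447] mould 0.19737326463127297 0.2028220454309807
[423 297  46  12 202] [440.0693 302.1782] mould -0.21499869445018754 0.261583426060781
[  54  372  134   36 1215] [116.5284 390.7218] mould 0.20492456788590707 0.41250018183882875
bar in mould 0.03251227186359337 0.03546832640917513
bar in mould 0.03235728684575713 0.033799200996198
bar in mould 0.02330861985611899 -0.03255147063348967
yaw -0.23497726095707172 tip nominal [ 0.5788 -0.0447] 0.10832547841165688
pred tip px [ 68.4293 279.9005] [286.9136 391.6026] bend [ 47.172  279.6606] [259.0757 398.1536]
mould X in tool -0.024678428512775658 -0.9996954412050402
to rest -0.08857456173772517 -0.26297390403536625 0.10032547841165687
```

View pics/w5c.png

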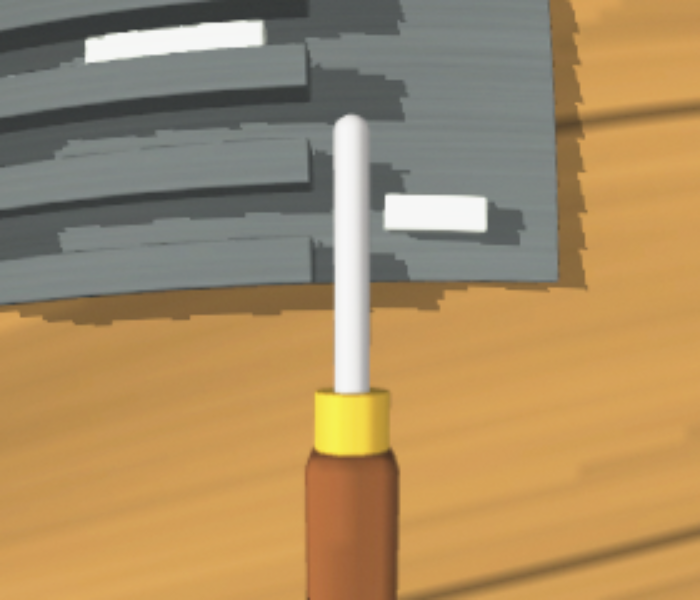

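The short bar lies on the apron at crop (435, 213), flat and clear of the rib ends (col 310), at mould x about −0.067. The long bar is unmoved. Now back to above the rest.

```bash
python3 -m inch '-.015 -.04 0 0 0;-.03 -.085 0 0 0;-.045 -.13 0 0 0;-.06 -.175 0 0 0;-.075 -.22 0 0 0'; python3 -m inch '-.0136 -.043 0 0 0;-.0136 -.043 0 0 0;-.0136 -.043 0 0 0;-.0136 -.043 0 0 0'
cat > r.py <<'E'
from g import *
g=np.array([.4518,.2561])-t[:2];print('to rest',g@u,g@w,t[2]-.2296,s['joints'],yaw)
E
python3 r.py | grep rest
```

```text
clock: 12.55
position: [0.4547, 0.2129, 0.3304]
ee_rot: [3.12, -0.369, -0.0]
force: [0.6, -0.9, -1.6]
width: 0.172
gripper_force: 40.0
clock: 12.95
position: [0.4522, 0.2548, 0.3303]
ee_rot: [3.118, -0.37, -0.001]
force: [0.2, -0.2, -1.0]
width: 0.172
gripper_force: 40.0
to rest -0.0006696585852006822 -0.0011755602736108423 0.10071109306332496 [-0.7772  0.3439  0.2077  1.9356 -0.09    0.8721 -2.3306] -0.23647458159672174
```

```bash
python3 -m inch '-.0007 -.0012 .03 0 0;-.0007 -.0012 .06 0 0;-.0007 -.0012 .075 0 0;-.0007 -.0012 .085 0 0;-.0007 -.0012 .085 0 0';  python3 -m inch '0 0 0 0 0;0 0 0 0 0'; python3 r.py | grep rest
```

```text
clock: 13.45
position: [0.4517, 0.256, 0.2448]
ee_rot: [3.118, -0.371, -0.002]
force: [-0.3, 0.5, -0.3]
width: 0.171
gripper_force: 40.0
clock: 13.65
position: [0.4521, 0.2574, 0.2467]
ee_rot: [-3.119, 0.369, -0.002]
force: [-0.4, -0.2, -0.5]
width: 0.169
gripper_force: 40.0
to rest -5.333131323163442e-07 0.0012874484434457418 0.017090142386476853 [-0.7543  0.463   0.1791  2.0115 -0.1276  0.6758 -2.3004] -0.23554531345236995
```

```bash
python3 -m inch '0 .001 .005 0 0;0 .001 .01 0 0;0 .001 .014 0 0;0 .001 .0165 0 0;0 .001 .0165 0 0'; python3 -m inch '0 0 0 0 0;0 0 0 0 0';python3 r.py | grep rest
```

```text
clock: 14.15
position: [0.4512, 0.2564, 0.2294]
ee_rot: [3.12, -0.368, -0.001]
force: [-2.7, -2.1, 6.9]
width: 0.169
gripper_force: 40.0
clock: 14.35
position: [0.4512, 0.2564, 0.2294]
ee_rot: [3.12, -0.368, -0.001]
force: [-3.3, -1.9, 6.3]
width: 0.173
gripper_force: 40.0
to rest 0.0006392800061179091 0.00014735333649654514 -0.00018112055356006573 [-0.7472  0.4893  0.1713  2.0256 -0.1352  0.6375 -2.2924] -0.23489386196928752
```

Seated, with a light upward force of 6 N. Releasing, then up.

```bash
python3 -m inch '0 0 0 0 .03;0 0 0 0 .06;0 0 0 0 .0918;0 0 0 0 .0918;0 0 0 0 .0918' 10; python3 -m inch '0 0 0 0 .0918;0 0 0 0 .0918;0 0 0 0 .0918;0 0 0 0 .0918;0 0 0 0 .0918'; python3 -m inch '0 0 -.02 0 .0918;0 0 -.05 0 .0918;0 0 -.08 0 .0918;0 0 -.12 0 .0918;0 0 -.12 0 .0918'; python3 -m inch '0 .04 0 0 .0918;0 .08 0 0 .0918;0 .12 0 0 .0918;0 .12 0 0 .0918;0 .12 0 0 .0918'
python3 - <<'E'
from fit import *
for n in('side','wrist'):
    cal(n); im=snap(n,n+'_end.png')
    for q,z in(('pick',.07),('short_bar',.01),('long_bar',.01)):
        for d in arm.place_of(n,q)[:3]: print(n,q,d['conf'],atz(n,d['point'],z))
a=cv2.imread('pics/side_end.png')[120:370,160:480];cv2.imwrite('pics/end.png',cv2.resize(a,(768,600)))
E
```

```text
clock: 14.85
position: [0.4514, 0.2565, 0.2292]
ee_rot: [3.12, -0.368, 0.0]
force: [-0.0, -0.7, -0.2]
width: 0.555
gripper_force: 0.0
clock: 15.35
position: [0.4514, 0.2565, 0.2292]
ee_rot: [-3.12, 0.368, -0.0]
force: [0.3, 0.1, 1.1]
width: 0.977
gripper_force: 0.0
clock: 15.85
position: [0.4528, 0.257, 0.354]
ee_rot: [-3.114, 0.368, -0.009]
force: [1.1, -1.0, 0.2]
width: 1.005
gripper_force: 0.0
clock: 16.35
position: [0.4233, 0.1392, 0.3492]
ee_rot: [-3.119, 0.371, -0.0]
force: [0.6, 1.0, 0.9]
width: 0.999
gripper_force: 0.0
side pick 0.9 [0.2717 0.2064 0.07  ]
side pick 0.87 [0.3754 0.431  0.07  ]
side pick 0.69 [0.4437 0.2632 0.07  ]
side short_bar 0.58 [ 0.5616 -0.0688  0.01  ]
side long_bar 0.48 [0.6541 0.0101 0.01  ]
wrist pick 0.94 [0.3097 0.2421 0.07  ]
wrist pick 0.71 [0.4465 0.2572 0.07  ]
wrist pick 0.58 [ 0.5554 -0.0351  0.07  ]
wrist short_bar 0.89 [ 0.5705 -0.0671  0.01  ]
```

View pics/end.png

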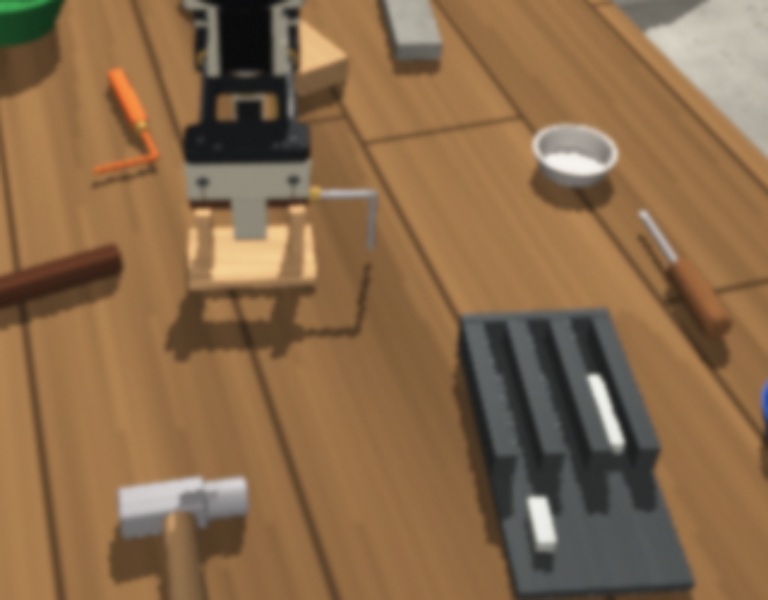

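The pick lies level in its rest with the hook down at (375, 220). The short bar is flat on the apron at (541, 523), and the long bar is still in its slot at (606, 412). Handing in.

```bash
python3 -m inch '0 0 0 0 .0918;0 0 0 0 .0918'; python3 -c "from cell import arm; print(arm.sign_off())"
```

```text
clock: 16.95
position: [0.4234, 0.1399, 0.3492]
ee_rot: [3.12, -0.368, -0.0]
force: [-0.1, -0.2, 0.4]
width: 1.001
gripper_force: 0.0
the job is handed in; nothing more can be done
None
```

I dragged the short bar out with the pick; it lies flat on the apron about 67 mm toward the apron end from the mould's centre. The long bar is where it was, the pick is back in its rest, and I handed the job in at about 17 s; the sign-off returned no verdict.

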